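# Fish the forming sleeve out of the deep die well with the tapered mandrel

## Task

The steel forming sleeve lies at the bottom of the deep square well: fish it out with the tapered mandrel, pushing the taper into its bore by feel just firmly enough that it wedges and stays on, never leaning on it with more than about 15 N and never dropping it. Slide the hanging sleeve under the stripping fork and pull the mandrel up so that the fork strips it off and leaves it upright on the fork's base, at the middle of it, then put the mandrel back in its stand, collar down on the plate. Handle the sleeve only with the mandrel, be gentle with well and fork, and leave the other things alone.

Things in the scene. Friction and masses are not known exactly. Their poses are not given: they have to be found in the camera images.
- sleeve_mid (a point): Forming sleeve: plain loose steel tube piece, 42 mm outside diameter, straight 20 mm bore right through, 30 mm tall, about 200 to 330 g. Stands upright on the well's floor with up to 4 mm play to the walls; it slides there when pushed sideways, so it centres itself on the taper. This point: its centre (15 mm above its underside); z up its axis.
- well_mouth (a point): The well: grey upright square steel tube fixed to the bench, 62 mm outside, bore 50 x 50 mm, 105 mm tall, its floor 6 mm above the bench. This point: centre of its open top, x and y along its sides, z up. The standing sleeve's top is 69 mm below it.
- mandrel_grip (a point): Tapered mandrel, about 240 g, hanging tip-down in its stand. This point: centre of its square wooden handle (26 x 26 mm, 70 mm tall), x and y square to its faces, z up, away from the tip. Its 42 mm collar's underside is 40 mm below. The steel rod is clamped in the handle at another reach each time: the tip is 155 mm below this point, give or take 6 mm, and stays so while used.
- stand_mouth (a point): The mandrel's stand, dark wood, fixed to the bench: bored plate on two side walls, 90 x 80 mm, 132 mm tall, with one upright through hole of 30 mm diameter. This point: centre of the hole on the plate's top. The rod hangs through the hole and the collar rests on the plate, the handle's centre then 40 mm above this point.
- fork_seat (a point): Stripping fork, steel, fixed to the bench: base 90 x 90 mm, 6 mm thick, under a slotted plate on two side walls and a back wall. This point: centre of the base's top face, below the slot's middle, where the sleeve is to stand; z up, x from the open front to the back wall. 76 mm between the side walls; plate and walls start 38 mm before this point.
- sleeve_top (a point): Centre of the sleeve's upper bore edge, z up. The mandrel's shape from its flat tip up: lead-in cone, 11 to 19 mm diameter over the first 10 mm; slow taper, 19 to 23 mm over the next 40 mm, then narrowing to a 16 mm shank. Once the taper bears on this edge (20 to 24 mm above the tip), each mm of push adds 2 to 5 N. Wedged with a push of 8 to 14 N it carries the sleeve; under about 5 N it slips off.
- fork_plate: The fork's slotted plate; origin on the slot's centre line at the plate's underside, 40 mm above the seat; same axes. 6 mm thick; slot 30 mm wide, open at the front, its end 20 mm behind this point. The sleeve goes in from the front below the plate, mandrel standing up through the slot, too wide to pass up through it. The sleeve lets go at a few N and drops the few mm to the base.
- jar: Bystander: a small closed glass jar, 60 mm diameter, 70 mm tall; origin at the centre of its underside.
- doming_block: Bystander: a brass doming cube, 50 mm; origin at the centre of its underside.
- hammer: Bystander: a small hammer lying on the bench, about 0.25 m long.
- bits_tray: Bystander: a small divided wooden tray, 100 x 70 x 25 mm; origin at the centre of its underside.
Things that resemble listed ones, but are neither listed nor needed, are in the scene too. There is more than one size of the part that bears well_mouth; the job needs the middle-sized.

How it is judged:
By the outcome, as a careful person would: the job done as asked, in the order asked, and still so for the second after the job is handed in, with the robot touching nothing.
It also fails if it takes over 72 s, if anything falls off the work surface, if the arm or the gripper's body presses on something with over 40 N, if the wrist force passes 120 N, or if a joint passes its speed limit or range.

## Robot

A 7-joint arm with a two-finger parallel gripper is mounted at the origin on the work surface. World frame = base frame: x ahead of the robot, y to its left, z up, the work surface at z = 0. Lengths are in mm, angles in degrees, forces in N, time in s.
With the tool pointing down it reaches from about 400 to 850 mm from the base axis. Payload 10.4 kg.
Tool frame: the origin (TCP) lies on the mounting face of the last link; the fingertips stand robot.tip_extent ahead of it and the grasp point (between the pads) lies 155 mm ahead of it (robot.tip_extent is the distance from the TCP to the fingertips, in mm); x points along the fingers, z is the direction in which the jaws open and shut, and the axes are right-handed (so a half turn about x gives the same grasp; the last joint's range is limited). The gripper opens to 85 mm and grips with 20 to 120 N. Pads are 22 mm wide; open, the fingers measure 114 mm over their backs; the gripper's body (76 mm by 85 mm) begins 54 mm behind the grasp point. The pads swing forward as they close: fully open they stand 13 mm farther back than shut.
Start: joints at [-75.149, 19.034, -3.707, 83.658, 1.238, 77.344, -5.071], TCP at [173.788, 600.358, 404.738] pointing down, gripper open.
Joint ranges: [-148.97, 148.97], [-28.65, 121.19], [-84.17, 76.75], [9.2, 138.47], [-72.65, 252.65], [3.7, 117.97], [-149.18, 149.18]. Speed limits (degrees/s): [127.2, 127.2, 159.86, 159.86, 180, 180, 180].

## Interface

Orientations are given as [roll, pitch, yaw] about the fixed x, y, z axes, in that order (R = Rz(yaw) Ry(pitch) Rx(roll)).
In Python, from station import robot, optics, sign_off gives the robot as it stands. The module is installed in compiled form; this text tells all that it offers.
- The arm moves only by the shell command python3 -m crank 'ROWS' [OPENING] [FORCE]. ROWS is a JSON object of lists of equal length, an entry for each row: "slide": the shift along the world's x, y, z scaled (see below), a list of three; "delta_rot": the turn, a rotation vector about the world's x, y, z scaled (see below), a list of three. A call has 1 to 5 rows; each row shifts and turns the commanded pose from where the row before left it; what a row does not reach is not made up. The controller multiplies each number of a shift by 0.025 m and each number of a turn by 0.12 rad. A row lasts 1/10 s, in which the tool goes at most 50 mm and 8.59 degrees, less where a joint would pass 70% of its speed; a pose out of reach is approached as far as the arm can. A call with a number of a shift or a turn outside -1 to 1 is refused whole. A call with a gripper value outside its range is refused whole. OPENING is the closure in counts, from 0 (fully open) to 255 (shut), set as the call begins (- or left out, the last holds). The fingers move at their own pace and stop on an object; FORCE is the grip in N (left out, the last holds). Time passes only in rows, so rows that do not move let the fingers close. It gives the time, the measured TCP pose, the force and the opening at its end, in the units of the state.
- robot.read_state(): the state, without advancing time (a new reading comes with each control period).
- optics.capture(name): name is "side" or "top"; returns the picture (400x640x3 uint8, blue, green, red); there is no depth.
- optics.camera_model(name): a dict with "mtx" (3x3 intrinsics, pixels), "extrinsics" (4x4, takes a point from world to camera coordinates). Camera axes: x right, y down, z forward; pixel columns grow to the right and rows downward; lengths in mm; the calibration is good to about 2 mm. A picture is of the moment at which its call begins. camera_model takes no time and is no camera call.
- sign_off(): hands the job in, once; it reports no verdict.
The state is a dict: "t": time; "joints": joint angles; "joint_velocities": joint speeds; "joint_efforts": joint torques, N m; "ee_pos": TCP position; "tool_rot": TCP orientation; "force": force on the tool from outside, world axes, zero at the start; "moment": the same for the moment, N m; "width": finger opening in mm.
Only numpy, scipy, OpenCV 4.12 (cv2) and the standard library are available. Lean on these libraries where they do the work, as an engineer would, in place of code of your own. Each camera call takes 0.05 s, during which the arm holds its last target. There are 200 camera calls.

## Working session

There is one attempt and no reset: what is moved stays moved. The work goes in short steps, Python scripts to look and compute and a shell command to move; the robot and the scene stay as the last step left them, time stands still between calls to the robot, and variables do not carry over. Pictures are saved under pics/ and viewed, about 8 in all and at most 12, crops included, and the job is handed in when it is done.

```bash
mkdir -p pics
cat > h.py <<'E'
import numpy as np, cv2
from station import robot, optics
def cam(n):
    m=optics.camera_model(n); return np.array(m["mtx"]),np.array(m["extrinsics"])
def ray(n,u,v):
    K,E=cam(n); R,t=E[:3,:3],E[:3,3]
    return -R.T@t, R.T@np.linalg.solve(K,[u,v,1.])
def onz(n,u,v,z):
    c,d=ray(n,u,v); return c+d*(z-c[2])/d[2]
def proj(n,p):
    K,E=cam(n); q=K@(E[:3,:3]@np.array(p,float)+E[:3,3]); return q[:2]/q[2]
def tri(a,b):
    A=0;B=0
    for n,u,v in (a,b):
        c,d=ray(n,u,v); d=d/np.linalg.norm(d); P=np.eye(3)-np.outer(d,d); A=A+P; B=B+P@c
    return np.linalg.solve(A,B)
def snap(n,f):
    i=optics.capture(n); cv2.imwrite(f"pics/{f}.png",i); return i
E
python3 - <<'E'
from h import *
print(robot.read_state(), robot.tip_extent)
for n in("top","side"):
    snap(n,n+"0"); c,d=ray(n,320,200); print(n,c.round(),d.round(2),cam(n)[0][0,0])
E
```

```text
{'t': 0.0, 'joints': array([-75.15058488,  19.0715852 ,  -3.70893739,  83.70535824,
         1.23734753,  77.34328093,  -5.07153797]), 'joint_velocities': array([ 0.05396127,  0.05522442, -0.02997228,  0.04214462,  0.04025547,
        0.00313137,  0.08608299]), 'joint_efforts': array([ 3.75628006e-04, -6.25458956e+01,  4.92602284e-02, -3.91598618e+01,
        1.62184919e-02,  1.00281290e-02,  5.22147479e-05]), 'ee_pos': array([173.72631986, 600.23631009, 403.92547849]), 'tool_rot': array([-177.9535108 ,   89.91962475, -104.09573466]), 'force': array([-0.02264199, -0.29797892, -0.11908731]), 'moment': array([-0.05324701,  0.01819262, -0.00109017]), 'width': 85.43289230619831} 173.4
top [ 455.   24. 1241.] [ 0.08  0.   -1.  ] 456.10046954406675
side [295. 570. 685.] [ 0.32 -0.65 -0.68] 394.7648808412137
```

View pics/top0.png

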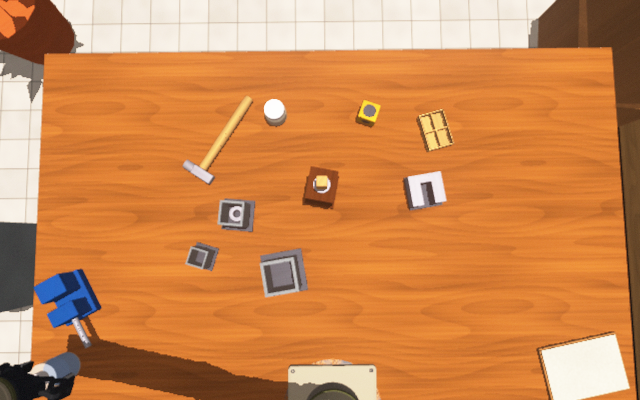

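View pics/side0.png

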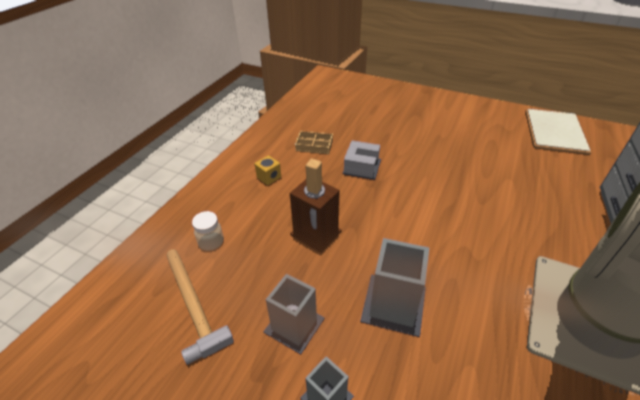

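The top view shows the middle well with the sleeve at about (236,213), the mandrel in its stand at (321,185) and the fork at (426,190), with its slot opening toward the robot. The wells at (201,257) and (283,273) are decoys. I'll enlarge these for corner positions.

Run:
```python
import cv2,numpy as np
t=cv2.imread("pics/top0.png");s=cv2.imread("pics/side0.png")
def c(i,u,v,w,h,W,H):
    o=cv2.resize(i[v:v+h,u:u+w],(W,H),interpolation=cv2.INTER_CUBIC)
    k=W//w
    for a in range(0,w,10):
        cv2.line(o,(a*k,0),(a*k,4),(0,255,0),1)
        if a%20==0: cv2.putText(o,str(u+a),(a*k,14),0,.35,(0,255,0),1)
    for a in range(0,h,10):
        cv2.line(o,(0,a*k),(4,a*k),(0,255,0),1); cv2.putText(o,str(v+a),(5,a*k+4),0,.35,(0,255,0),1)
    return o
A=np.hstack([c(t,214,192,44,44,264,264),c(t,300,162,44,44,264,264),c(t,402,168,44,44,264,264)])
B=np.hstack([c(s,260,270,66,80,264,320),c(s,284,154,66,100,198,300) if 0 else c(s,284,154,66,80,264,320),c(s,336,130,66,80,264,320)])
cv2.imwrite("pics/m1.png",np.vstack([A,B]))
```

```text
(no output)
```

View pics/m1.png

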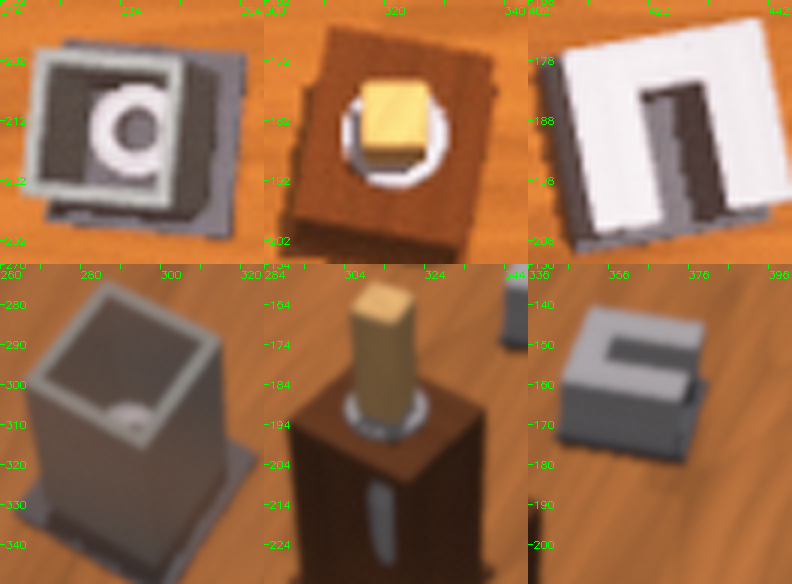

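The crop shows the well rim, the stand plate, the handle top, the collar and the slot clearly. I'll turn their corner pixels into world points.

Run:
```python
from h import *
def P(n,pts,z,off,k): return np.array([onz(n,(x+.5)/k-.5+off[0],(y+.5)/k-.5+off[1],z) for x,y in pts])
def rep(name,Q):
    print(name,"c",Q.mean(0).round(1),"sides",[round(np.linalg.norm(Q[i]-Q[i-1]),1) for i in range(len(Q))],"ang",[round(np.degrees(np.arctan2(*(Q[i]-Q[i-1])[[1,0]]))%90,1) for i in range(len(Q))])
rep("wellT",P("top",[(36,48),(185,55),(167,208),(22,192)],105,(214,192),6))
rep("wellS",P("side",[(26,380),(107,280),(221,340),(143,447)] and [(26,380-264),(107,280-264),(221,340-264),(143,447-264)],105,(260,270),4))
rep("sleeve",P("top",[(137,130)],36,(214,192),6))
rep("standT",P("top",[(66,27),(230,58),(196,248),(28,215)],132,(300,162),6))
rep("handT",P("top",[(98,82),(164,84),(164,147),(97,146)],207,(300,162),6))
rep("collT",P("top",[(131,134)],136,(300,162),6))
rep("handS",P("side",[(87,31),(113,18),(149,29),(122,58)],207,(284,154),4))
rep("standS",P("side",[(26,151),(118,90),(222,148),(143,221)],132,(284,154),4))
F=P("top",[(37,55),(234,18),(262,198),(69,235)],52,(402,168),6); rep("forkT",F)
S=P("top",[(112,93),(176,82),(199,208),(134,222)],52,(402,168),6);rep("slot",S);print(F.round(1),S.round(1))
rep("forkS",P("side",[(70,41),(178,58),(155,137),(34,120)],52,(336,130),4))
```

```text
wellT c [515.5 248.2 105. ] sides [np.float64(60.0), np.float64(62.2), np.float64(63.9), np.float64(60.6)] ang [np.float64(84.9), np.float64(86.6), np.float64(83.5), np.float64(83.1)]
wellS c [513.7 248.6 105. ] sides [np.float64(60.3), np.float64(60.1), np.float64(60.6), np.float64(60.2)] ang [np.float64(83.7), np.float64(84.4), np.float64(83.7), np.float64(84.1)]
sleeve c [517.  246.7  36. ] sides [np.float64(0.0)] ang [np.float64(0.0)]
standT c [580.3  21.7 132. ] sides [np.float64(78.7), np.float64(68.3), np.float64(79.1), np.float64(69.6)] ang [np.float64(78.1), np.float64(78.5), np.float64(79.1), np.float64(78.2)]
handT c [580.2  21.4 207. ] sides [np.float64(24.5), np.float64(25.1), np.float64(24.1), np.float64(25.5)] ang [np.float64(88.5), np.float64(87.6), np.float64(89.3), np.float64(88.5)]
collT c [580.9  21.3 136. ] sides [np.float64(0.0)] ang [np.float64(0.0)]
handS c [580.9  20.8 207. ] sides [np.float64(27.9), np.float64(16.4), np.float64(20.2), np.float64(26.2)] ang [np.float64(64.7), np.float64(64.8), np.float64(88.2), np.float64(85.6)]
standS c [577.   22.4 132. ] s
[... 200 characters left out ...]
t64(79.9), np.float64(88.0), np.float64(79.7), np.float64(85.8)] ang [np.float64(8.4), np.float64(10.0), np.float64(6.7), np.float64(10.2)]
slot c [ 563.9 -256.    52. ] sides [np.float64(57.1), np.float64(28.5), np.float64(55.9), np.float64(29.0)] ang [np.float64(7.8), np.float64(9.1), np.float64(8.4), np.float64(11.5)]
[[ 606.8 -205.7   52. ]
 [ 622.1 -292.4   52. ]
 [ 542.9 -301.7   52. ]
 [ 527.8 -217.3   52. ]] [[ 589.7 -238.    52. ]
 [ 594.2 -266.1   52. ]
 [ 538.9 -274.2   52. ]
 [ 533.1 -245.7   52. ]]
forkS c [ 572.1 -254.1   52. ] sides [np.float64(94.5), np.float64(76.0), np.float64(90.8), np.float64(79.7)] ang [np.float64(7.7), np.float64(8.8), np.float64(9.9), np.float64(11.5)]
```

```bash
cat >> h.py <<'E'
from scipy.spatial.transform import Rotation as Ro
def st():
    s=robot.read_state(); R=Ro.from_euler("xyz",s["tool_rot"],degrees=True)
    M=R.as_matrix(); p=np.array(s["ee_pos"]); g=p+155*M[:,0]
    print("t",round(s["t"],2),"tcp",p.round(1),"grasp",g.round(1),"x",M[:,0].round(3),"jaw yaw",round(np.degrees(np.arctan2(M[1,2],M[0,2])),1),"F",np.round(s["force"],1),"M",np.round(s["moment"],2),"w",round(s["width"],1),"j",np.round(s["joints"],0))
    return s,R,g
E
python3 - <<'E'
from h import *
st()
E
python3 -m crank '{"slide":[[0,-1,0],[0.3,-1,0],[0.5,-1,0],[0.7,-1,0],[0.7,-1,0]],"delta_rot":[[0,0,0],[0,0,0],[0,0,0],[0,0,0],[0,0,0]]}' 0 60
python3 - <<'E'
from h import *
st()
E
```

```text
t 0.1 tcp [173.7 600.3 404. ] grasp [173.7 600.1 249. ] x [-0.    -0.001 -1.   ] jaw yaw 73.9 F [-1.4 -0.  -0.3] M [0.01 0.01 0.06] w 85.4 j [-75.  19.  -4.  84.   1.  77.  -5.]
t: 0.6
ee_pos: [229.2, 474.2, 404.4]
tool_rot: [173.2, 90.0, -112.9]
force: [0.8, -0.4, -0.2]
width: 85.4
t 0.6 tcp [229.2 474.2 404.4] grasp [229.1 474.1 249.4] x [-0. -0. -1.] jaw yaw 73.9 F [ 0.8 -0.4 -0.2] M [ 0.02  0.   -0.03] w 85.4 j [-68.   7.  -1.  99.   0.  75.   5.]
```

```bash
python3 -m crank '{"slide":[[0.78,-1,0],[0.78,-1,0],[0.78,-1,0],[0.78,-1,0],[0.78,-1,0]],"delta_rot":[[0,0,0.5],[0,0,0.5],[0,0,0.5],[0,0,0.5],[0,0,0.12]]}' >/dev/null
python3 -m crank '{"slide":[[0.78,-1,0],[0.78,-1,0],[0.78,-1,0],[0.78,-1,0],[0.78,-1,0]],"delta_rot":[[0,0,0],[0,0,0],[0,0,0],[0,0,0],[0,0,0]]}' >/dev/null
python3 -m crank '{"slide":[[0.78,-1,0],[0.78,-1,0],[0.78,-1,0],[0.78,-1,0],[0.78,-1,0]],"delta_rot":[[0,0,0],[0,0,0],[0,0,0],[0,0,0],[0,0,0]]}' >/dev/null
python3 -m crank '{"slide":[[0.78,-1,0],[0.78,-1,0],[0,0,0]],"delta_rot":[[0,0,0],[0,0,0],[0,0,0]]}'
python3 - <<'E'
from h import *
st()
E
```

```text
t: 2.4
ee_pos: [561.6, 46.3, 404.3]
tool_rot: [-174.7, 89.9, -86.6]
force: [-0.5, -0.4, 1.4]
width: 85.2
t 2.4 tcp [561.6  46.3 404.3] grasp [561.7  45.9 249.3] x [ 0.    -0.002 -1.   ] jaw yaw 88.1 F [-0.5 -0.4  1.4] M [ 0.05 -0.01  0.01] w 85.2 j [-34.  12.  28.  95.  -5.  75.  83.]
```

```bash
python3 -m crank '{"slide":[[0.38,-0.5,0],[0.38,-0.5,0],[0,0,0]],"delta_rot":[[0,0,0],[0,0,0],[0,0,0]]}' 
python3 -m crank '{"slide":[[0,0,-0.6],[0,0,-0.8],[0,0,-0.8],[0,0,-0.6],[0,0,-0.28]],"delta_rot":[[0,0,0],[0,0,0],[0,0,0],[0,0,0],[0,0,0]]}'
python3 - <<'E'
from h import *
st(); a=snap("top","top1"); b=snap("side","side1")
cv2.imwrite("pics/m2.png",np.hstack([cv2.resize(a[130:230,270:370],(400,400),interpolation=2),cv2.resize(b[130:250,264:364],(400,480),interpolation=2)[:400]]))
E
```

```text
t: 2.7
ee_pos: [579.6, 24.0, 404.4]
tool_rot: [155.1, 89.9, -116.6]
force: [-0.7, -0.1, -0.0]
width: 85.4
t: 3.2
ee_pos: [578.5, 26.2, 325.6]
tool_rot: [92.6, 89.8, -178.9]
force: [-0.0, 1.0, 0.3]
width: 85.4
t 3.2 tcp [578.5  26.2 325.6] grasp [578.1  26.2 170.6] x [-0.003 -0.    -1.   ] jaw yaw 88.5 F [-0.   1.   0.3] M [-0.02 -0.04  0.04] w 85.4 j [-31.  18.  28.  98.  -9.  67.  88.]
```

View pics/m2.png

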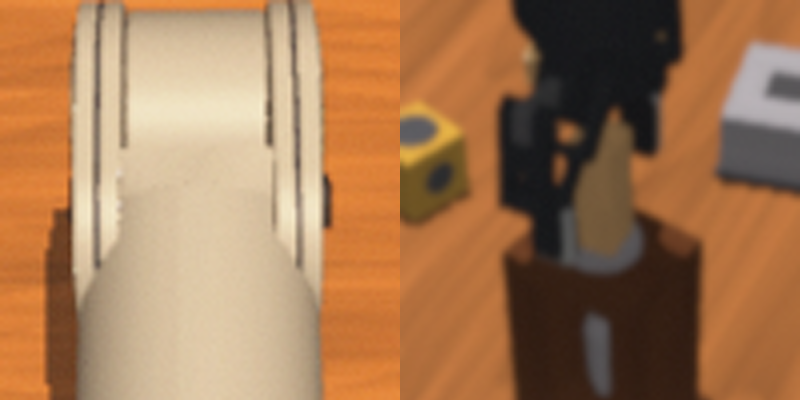

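The handle stands between the jaws and the near finger is down beside it. The hand is about 5 mm too far in +y, so I'll centre it and close gently.

```bash
python3 -m crank '{"slide":[[0.1,-0.2,0.04],[0,0,0]],"delta_rot":[[0,0,0],[0,0,0]]}' 
python3 -m crank '{"slide":[[0,0,0],[0,0,0],[0,0,0],[0,0,0],[0,0,0]],"delta_rot":[[0,0,0],[0,0,0],[0,0,0],[0,0,0],[0,0,0]]}' 100
python3 - <<'E'
from h import *
st()
E
```

```text
t: 3.5
ee_pos: [582.3, 19.4, 329.9]
tool_rot: [-89.1, 89.9, -0.8]
force: [0.0, -0.5, -0.2]
width: 85.3
t: 4.0
ee_pos: [581.8, 20.4, 328.7]
tool_rot: [44.4, 90.0, 132.8]
force: [-0.2, -0.1, -0.4]
width: 51.8
t 4.0 tcp [581.8  20.4 328.7] grasp [581.8  20.4 173.7] x [-0.  0. -1.] jaw yaw 88.4 F [-0.2 -0.1 -0.4] M [-0.01 -0.02  0.03] w 51.8 j [-30.  18.  28.  97.  -9.  67.  89.]
```

```bash
python3 -m crank '{"slide":[[0,0,0],[0,0,0],[0,0,0],[0,0,0],[0,0,0]],"delta_rot":[[0,0,0],[0,0,0],[0,0,0],[0,0,0],[0,0,0]]}' 255 90
python3 -m crank '{"slide":[[0,0,0],[0,0,0],[0,0,0]],"delta_rot":[[0,0,0],[0,0,0],[0,0,0]]}'
python3 -m crank '{"slide":[[0,0,0.2],[0,0,0.4],[0,0,0.4],[0,0,0.4],[0,0,0]],"delta_rot":[[0,0,0],[0,0,0],[0,0,0],[0,0,0],[0,0,0]]}'
python3 - <<'E'
from h import *
st()
E
```

```text
t: 4.5
ee_pos: [581.8, 20.5, 328.9]
tool_rot: [-39.8, 90.0, 48.6]
force: [-0.6, 1.1, 3.0]
width: 25.3
t: 4.8
ee_pos: [581.8, 20.5, 328.9]
tool_rot: [-38.9, 90.0, 49.5]
force: [-0.9, 2.4, 4.5]
width: 25.2
t: 5.3
ee_pos: [582.2, 20.2, 365.7]
tool_rot: [-75.3, 89.8, 13.1]
force: [-0.6, 0.4, -2.7]
width: 25.2
t 5.3 tcp [582.2  20.2 365.7] grasp [582.6  20.3 210.7] x [ 0.003  0.001 -1.   ] jaw yaw 88.4 F [-0.6  0.4 -2.7] M [-0.   -0.03  0.02] w 25.2 j [-30.  16.  29.  95.  -8.  71.  88.]
```

```bash
python3 -m crank '{"slide":[[0,0,0.8],[0,0,1],[0,0,1],[0,0,1],[0,0,0.7]],"delta_rot":[[0,0,0],[0,0,0],[0,0,0],[0,0,0],[0,0,0]]}' | grep pos
python3 -m crank '{"slide":[[-0.2,0.6,0],[-0.28,1,0],[-0.28,1,0],[-0.28,1,0],[-0.28,1,0]],"delta_rot":[[0,0,0],[0,0,0],[0,0,0],[0,0,0],[0,0,0]]}' | grep pos
python3 -m crank '{"slide":[[-0.28,1,0],[-0.28,1,0],[-0.28,1,0],[-0.28,1,0],[-0.2,0.4,0]],"delta_rot":[[0,0,0],[0,0,0],[0,0,0],[0,0,0],[0,0,0]]}' | grep pos
python3 -m crank '{"slide":[[0,0,0],[0,0,0],[0,0,0]],"delta_rot":[[0,0,0],[0,0,0],[0,0,0]]}'
python3 - <<'E'
from h import *
st()
b=snap("side","side2")
cv2.imwrite("pics/m3.png",cv2.resize(b[100:350,200:400],(640,800),interpolation=2)[:600])
E
```

```text
ee_pos: [581.8, 20.2, 477.9]
ee_pos: [548.3, 136.2, 476.1]
ee_pos: [514.8, 248.0, 475.7]
t: 7.1
ee_pos: [516.4, 243.6, 476.4]
tool_rot: [-129.2, 90.0, -40.9]
force: [-0.6, 1.3, -1.7]
width: 24.9
t 7.1 tcp [516.4 243.6 476.4] grasp [516.5 243.5 321.4] x [ 0. -0. -1.] jaw yaw 88.3 F [-0.6  1.3 -1.7] M [-0.05 -0.   -0.02] w 24.9 j [-47.  10.  21.  87.  -4.  84.  61.]
```

View pics/m3.png

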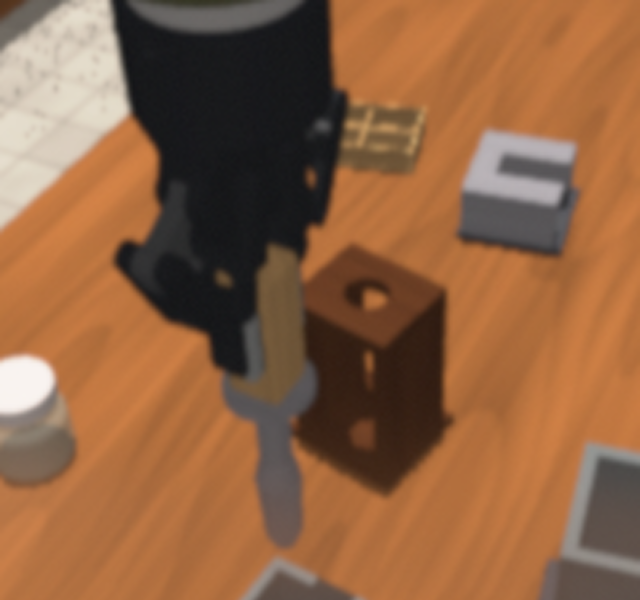

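The mandrel hangs straight down, with its tip at about pixel (288.7,270), and the empty hole in the stand shows at (316.6,191.6). I'll check the tip, the hole and the shaft tilt.

Run:
```python
from h import *
def q(x,y): return (x+.5)/3.2-.5+200,(y+.5)/3.2-.5+100
c,d=ray("side",*q(284,542))
for z in (158,161,164,167,170): print(z,(c+d*(z-c[2])/d[2]).round(1))
print("hole side",onz("side",*q(370,293),132).round(1))
c,d=ray("side",*q(269,395)); print("collar",(c+d*(280-c[2])/d[2]).round(1))
a=snap("top","top2")
roi=a[162:206,300:344]; g=cv2.cvtColor(roi,cv2.COLOR_BGR2HSV); print(a[180:192:2,312:334:2].sum(2))
cv2.imwrite("pics/m4.png",np.hstack([cv2.resize(x,(380,380),interpolation=2) for x in (roi,a[192:240,210:258])]))
```

```text
158 [519.7 238.3 158. ]
161 [518.5 240.2 161. ]
164 [517.2 242.  164. ]
167 [515.9 243.9 167. ]
170 [514.6 245.8 170. ]
hole side [577.3  22.  132. ]
collar [512.5 247.7 280. ]
[[260 258 216 132 155 144 147 185 261 257 240]
 [252 255 175 143 158 154 157 144 243 241 244]
 [256 258 148 153 151 147 135 159 240 241 246]
 [259 247 221 182 147 157 146 149 241 234 252]
 [256 248 237 268 247 144 150 183 256 241 250]
 [259 253 255 245 239 205 218 255 252 236 259]]
```

View pics/m4.png

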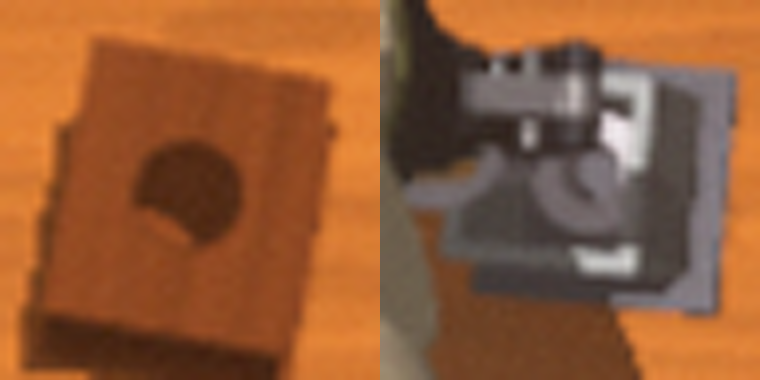

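The hole is clear and undisturbed, at about (321.5,183.9). In the well crop the hand hides most of the bore. Next I'll centre over the bore and lower to just above the sleeve.

```bash
python3 -m crank '{"slide":[[0.02,0.14,0],[0,0,-0.6],[0,0,-0.8],[0,0,-0.8],[0,0,0]],"delta_rot":[[0,0,0],[0,0,0],[0,0,0],[0,0,0],[0,0,0]]}'
python3 -m crank '{"slide":[[0,0,-0.8],[0,0,-0.8],[0,0,-0.6],[0,0,-0.4],[0,0,0]],"delta_rot":[[0,0,0],[0,0,0],[0,0,0],[0,0,0],[0,0,0]]}'
python3 -m crank '{"slide":[[0,0,0],[0,0,0]],"delta_rot":[[0,0,0],[0,0,0]]}'
python3 - <<'E'
from h import *
print(onz("top",321.5,183.9,132))
st()
E
```

```text
t: 7.7
ee_pos: [515.8, 248.7, 418.6]
tool_rot: [124.3, 89.7, -147.3]
force: [-0.7, -0.9, -2.5]
width: 25.1
t: 8.2
ee_pos: [516.2, 248.8, 355.4]
tool_rot: [123.9, 89.9, -147.6]
force: [-0.2, -0.2, -1.9]
width: 25.0
t: 8.4
ee_pos: [516.6, 249.0, 357.3]
tool_rot: [-52.9, 89.9, 35.6]
force: [0.0, -0.1, -2.1]
width: 25.4
[581.43181016  21.07440886 132.        ]
t 8.4 tcp [516.6 249.  357.3] grasp [516.8 249.1 202.3] x [ 0.001  0.001 -1.   ] jaw yaw 88.4 F [ 0.  -0.1 -2.1] M [-0.04  0.    0.03] w 25.4 j [-47.  14.  20.  96.  -5.  70.  62.]
```

```bash
Z='"delta_rot":[[0,0,0],[0,0,0],[0,0,0],[0,0,0],[0,0,0]]'
python3 -m crank '{"slide":[[0,-0.05,-0.2],[0,0,-0.16],[0,0,0],[0,0,0],[0,0,0]],"delta_rot":[[0,0,0],[0,0,0],[0,0,0],[0,0,0],[0,0,0]]}' | egrep "pos|force"
python3 -m crank '{"slide":[[0,0,-0.1],[0,0,-0.1],[0,0,-0.08],[0,0,0],[0,0,0]],"delta_rot":[[0,0,0],[0,0,0],[0,0,0],[0,0,0],[0,0,0]]}' | egrep "pos|force"
```

```text
ee_pos: [516.3, 247.6, 347.3]
force: [0.2, -0.3, -2.1]
ee_pos: [516.3, 247.6, 340.2]
force: [-0.4, -0.2, -2.0]
```

```bash
python3 -m crank '{"slide":[[0,0,-0.08],[0,0,-0.08],[0,0,0],[0,0,0],[0,0,0]],"delta_rot":[[0,0,0],[0,0,0],[0,0,0],[0,0,0],[0,0,0]]}' | egrep "pos|force"
```

```text
ee_pos: [516.3, 247.6, 336.3]
force: [0.4, 0.8, -2.4]
```

```bash
python3 -m crank '{"slide":[[0,0,-0.08],[0,0,-0.08],[0,0,0],[0,0,0],[0,0,0]],"delta_rot":[[0,0,0],[0,0,0],[0,0,0],[0,0,0],[0,0,0]]}' | egrep "pos|force"
python3 -m crank '{"slide":[[0,0,-0.06],[0,0,0],[0,0,0],[0,0,0]],"delta_rot":[[0,0,0],[0,0,0],[0,0,0],[0,0,0]]}' | egrep "pos|force"
```

```text
ee_pos: [516.3, 247.5, 332.1]
force: [1.6, -0.8, -3.3]
ee_pos: [516.3, 247.6, 330.7]
force: [1.5, 0.1, -2.7]
```

```bash
python3 -m crank '{"slide":[[0,0,-0.06],[0,0,0],[0,0,0],[0,0,0]],"delta_rot":[[0,0,0],[0,0,0],[0,0,0],[0,0,0]]}' | egrep "pos|force"
```

```text
ee_pos: [516.3, 247.6, 329.2]
force: [1.7, -0.7, -3.0]
```

```bash
python3 -m crank '{"slide":[[0,0,-0.06],[0,0,0],[0,0,0],[0,0,0]],"delta_rot":[[0,0,0],[0,0,0],[0,0,0],[0,0,0]]}' | egrep "pos|force"
```

```text
ee_pos: [516.3, 247.6, 327.7]
force: [1.1, 0.2, -2.2]
```

```bash
python3 -m crank '{"slide":[[0,0,-0.06],[0,0,0],[0,0,0],[0,0,0]],"delta_rot":[[0,0,0],[0,0,0],[0,0,0],[0,0,0]]}' | egrep "pos|force"
```

```text
ee_pos: [516.3, 247.7, 326.2]
force: [1.6, -0.1, -1.8]
```

```bash
python3 -m crank '{"slide":[[0,0,-0.04],[0,0,0],[0,0,0],[0,0,0]],"delta_rot":[[0,0,0],[0,0,0],[0,0,0],[0,0,0]]}' | egrep "pos|force"
```

```text
ee_pos: [516.3, 247.6, 325.2]
force: [1.7, 0.1, -1.8]
```

```bash
python3 -m crank '{"slide":[[0,0,-0.04],[0,0,0],[0,0,0],[0,0,0]],"delta_rot":[[0,0,0],[0,0,0],[0,0,0],[0,0,0]]}' | egrep "pos|force"
```

```text
ee_pos: [516.3, 247.6, 324.2]
force: [1.3, -0.5, -2.0]
```

```bash
python3 -m crank '{"slide":[[0,0,-0.04],[0,0,0],[0,0,0],[0,0,0]],"delta_rot":[[0,0,0],[0,0,0],[0,0,0],[0,0,0]]}' | egrep "pos|force"
```

```text
ee_pos: [516.3, 247.6, 323.2]
force: [0.5, -0.7, -1.6]
```

```bash
python3 -m crank '{"slide":[[0,0,-0.04],[0,0,0],[0,0,0],[0,0,0]],"delta_rot":[[0,0,0],[0,0,0],[0,0,0],[0,0,0]]}' | egrep "pos|force"
```

```text
ee_pos: [516.3, 247.6, 322.2]
force: [1.4, -0.7, -1.1]
```

```bash
python3 -m crank '{"slide":[[0,0,-0.04],[0,0,0],[0,0,0],[0,0,0]],"delta_rot":[[0,0,0],[0,0,0],[0,0,0],[0,0,0]]}' | egrep "pos|force"
```

```text
ee_pos: [516.3, 247.6, 321.2]
force: [1.6, -0.7, -0.5]
```

```bash
python3 -m crank '{"slide":[[0,0,-0.04],[0,0,0],[0,0,0],[0,0,0]],"delta_rot":[[0,0,0],[0,0,0],[0,0,0],[0,0,0]]}' | egrep "pos|force"
```

```text
ee_pos: [516.3, 247.6, 320.3]
force: [2.2, -2.4, 0.7]
```

```bash
python3 -m crank '{"slide":[[0,0,-0.04],[0,0,0],[0,0,0],[0,0,0]],"delta_rot":[[0,0,0],[0,0,0],[0,0,0],[0,0,0]]}' | egrep "pos|force"
```

```text
ee_pos: [516.4, 247.5, 319.4]
force: [3.3, -2.2, 2.4]
```

```bash
python3 -m crank '{"slide":[[0,0,-0.03],[0,0,0],[0,0,0],[0,0,0]],"delta_rot":[[0,0,0],[0,0,0],[0,0,0],[0,0,0]]}' | egrep "pos|force"
```

```text
ee_pos: [516.5, 247.5, 318.7]
force: [3.1, -2.4, 5.8]
```

```bash
python3 -m crank '{"slide":[[0,0,-0.03],[0,0,0],[0,0,0],[0,0,0]],"delta_rot":[[0,0,0],[0,0,0],[0,0,0],[0,0,0]]}' | egrep "t:|pos|force"
python3 - <<'E'
from h import *
import time
for i in range(3): print(robot.read_state()["force"].round(1))
E
```

```text
t: 15.6
ee_pos: [516.5, 247.5, 318.1]
tool_rot: [-65.0, 90.0, 23.4]
force: [2.3, -2.4, 5.9]
[ 2.3 -2.4  5.9]
[ 2.3 -2.4  5.9]
[ 2.3 -2.4  5.9]
```

```bash
python3 -m crank '{"slide":[[0,0,-0.025],[0,0,0],[0,0,0],[0,0,0]],"delta_rot":[[0,0,0],[0,0,0],[0,0,0],[0,0,0]]}' | egrep "pos|force"
python3 -m crank '{"slide":[[0,0,0]],"delta_rot":[[0,0,0]]}' | egrep "force"
python3 -m crank '{"slide":[[0,0,0]],"delta_rot":[[0,0,0]]}' | egrep "force"
```

```text
ee_pos: [516.5, 247.5, 317.7]
force: [2.8, -3.6, 8.6]
force: [2.7, -2.4, 8.3]
force: [3.1, -3.9, 8.2]
```

```bash
python3 -m crank '{"slide":[[0,0,0.1],[0,0,0.1],[0,0,0],[0,0,0],[0,0,0]],"delta_rot":[[0,0,0],[0,0,0],[0,0,0],[0,0,0],[0,0,0]]}' | egrep "pos|force"
python3 -m crank '{"slide":[[0,0,0]],"delta_rot":[[0,0,0]]}' | egrep "force"
```

```text
ee_pos: [516.0, 247.7, 321.7]
force: [0.3, 0.1, -4.0]
force: [-0.2, -0.5, -4.6]
```

The weight rose by 2.2 N and the lateral force is gone, so the sleeve is hanging on the taper. Next I'll lift it out smoothly.

```bash
python3 -m crank '{"slide":[[0,0,0.2],[0,0,0.4],[0,0,0.6],[0,0,0.6],[0,0,0.6]],"delta_rot":[[0,0,0],[0,0,0],[0,0,0],[0,0,0],[0,0,0]]}' | egrep "pos|force"
python3 -m crank '{"slide":[[0,0,0.6],[0,0,0.6],[0,0,0.6],[0,0,0.6],[0,0,0.6]],"delta_rot":[[0,0,0],[0,0,0],[0,0,0],[0,0,0],[0,0,0]]}' | egrep "pos|force"
python3 -m crank '{"slide":[[0,0,0.5],[0,0,0.3],[0,0,0.1],[0,0,0],[0,0,0]],"delta_rot":[[0,0,0],[0,0,0],[0,0,0],[0,0,0],[0,0,0]]}' | egrep "t:|pos|force"
python3 - <<'E'
from h import *
st()
E
```

```text
ee_pos: [516.4, 247.6, 384.2]
force: [0.3, -0.3, -4.4]
ee_pos: [516.2, 247.6, 458.4]
force: [-0.7, 0.3, -4.8]
t: 18.3
ee_pos: [516.2, 247.6, 478.9]
tool_rot: [121.2, 89.9, -150.3]
force: [0.1, -0.9, -3.6]
t 18.3 tcp [516.2 247.6 478.9] grasp [516.  247.5 323.9] x [-0.001 -0.001 -1.   ] jaw yaw 88.4 F [ 0.1 -0.9 -3.6] M [-0.02 -0.01  0.02] w 25.1 j [-48.  11.  20.  86.  -4.  84.  61.]
```

```bash
python3 -m crank '{"slide":[[-0.04,-0.3,0],[-0.04,-0.6,0],[-0.04,-0.8,0],[-0.04,-0.8,0],[-0.04,-0.8,0]],"delta_rot":[[0,0,0],[0,0,0],[0,0,0],[0,0,0],[0,0,0]]}' | egrep "pos|force"
python3 -m crank '{"slide":[[-0.04,-0.8,0],[-0.04,-0.8,0],[-0.04,-0.8,0],[-0.04,-0.8,0],[-0.04,-0.8,0]],"delta_rot":[[0,0,0],[0,0,0],[0,0,0],[0,0,0],[0,0,0]]}' | egrep "pos|force"
python3 -m crank '{"slide":[[-0.04,-0.8,0],[-0.04,-0.8,0],[-0.04,-0.8,0],[-0.04,-0.8,0],[-0.04,-0.8,0]],"delta_rot":[[0,0,0],[0,0,0],[0,0,0],[0,0,0],[0,0,0]]}' | egrep "pos|force"
python3 - <<'E'
from h import *
st()
E
```

```text
ee_pos: [511.2, 162.3, 479.8]
force: [0.6, -0.9, -4.6]
ee_pos: [505.9, 62.6, 479.8]
force: [0.2, 0.9, -4.2]
ee_pos: [500.5, -37.3, 479.8]
force: [-0.1, -0.3, -5.2]
t 19.8 tcp [500.5 -37.3 479.8] grasp [500.6 -37.2 324.8] x [ 0.     0.001 -1.   ] jaw yaw 88.4 F [-0.1 -0.3 -5.2] M [ 0.05 -0.05 -0.07] w 25.3 j [-33.   0.  32.  96.  -0.  83.  88.]
```

```bash
python3 -m crank '{"slide":[[-0.04,-0.8,0],[-0.04,-0.8,0],[-0.04,-0.8,0],[-0.04,-0.8,0],[-0.04,-0.8,0]],"delta_rot":[[0,0,0],[0,0,0],[0,0,0],[0,0,0],[0,0,0]]}' | egrep "pos|force"
python3 -m crank '{"slide":[[-0.04,-0.8,0],[-0.04,-0.8,0],[-0.04,-0.8,0],[-0.04,-0.8,0],[-0.04,-0.8,0]],"delta_rot":[[0,0,0],[0,0,0],[0,0,0],[0,0,0],[0,0,0]]}' | egrep "pos|force"
python3 -m crank '{"slide":[[-0.04,-0.6,0],[-0.04,-0.4,0],[0,-0.2,0],[0,0,0],[0,0,0]],"delta_rot":[[0,0,0],[0,0,0],[0,0,0],[0,0,0],[0,0,0]]}' | egrep "pos|force"
python3 - <<'E'
from h import *
st()
E
```

```text
ee_pos: [495.2, -137.2, 479.8]
force: [0.2, 0.5, -3.5]
ee_pos: [490.0, -237.0, 479.8]
force: [-0.3, 0.2, -4.1]
ee_pos: [489.4, -264.4, 479.5]
force: [0.2, 0.2, -4.3]
t 21.3 tcp [ 489.4 -264.4  479.5] grasp [ 489.4 -264.3  324.5] x [-0.     0.001 -1.   ] jaw yaw 88.5 F [ 0.2  0.2 -4.3] M [ 0.03 -0.05  0.04] w 25.1 j [-16.  10.  46.  89.  -7.  84. 119.]
```

```bash
python3 -m crank '{"slide":[[0,-0.13,-0.3],[0,0,-0.6],[0,0,-0.8],[0,0,-0.8],[0,0,-0.8]],"delta_rot":[[0,0,0],[0,0,0],[0,0,0],[0,0,0],[0,0,0]]}' | egrep "pos|force"
python3 -m crank '{"slide":[[0,0,-0.8],[0,0,-0.8],[0,0,-0.6],[0,0,-0.4],[0,0,-0.2]],"delta_rot":[[0,0,0],[0,0,0],[0,0,0],[0,0,0],[0,0,0]]}' | egrep "pos|force"
python3 -m crank '{"slide":[[0,0,0],[0,0,0],[0,0,0]],"delta_rot":[[0,0,0],[0,0,0],[0,0,0]]}' | egrep "pos|force"
python3 - <<'E'
from h import *
st(); a=snap("top","top3"); b=snap("side","side3")
cv2.imwrite("pics/m5.png",np.hstack([cv2.resize(a[160:240,390:470],(400,400),interpolation=2),cv2.resize(b[110:190,330:410],(400,400),interpolation=2)]))
E
```

```text
ee_pos: [489.4, -267.6, 395.8]
force: [0.0, 0.1, -4.3]
ee_pos: [489.3, -267.9, 326.3]
force: [-0.9, -0.0, -3.2]
ee_pos: [489.5, -268.3, 327.9]
force: [0.5, -0.4, -5.3]
t 22.6 tcp [ 489.5 -268.3  327.9] grasp [ 489.7 -268.4  172.9] x [ 0.001 -0.    -1.   ] jaw yaw 88.4 F [ 0.5 -0.4 -5.3] M [ 0.02 -0.04 -0.  ] w 24.9 j [-13.  17.  44. 102. -13.  67. 123.]
```

View pics/m5.png

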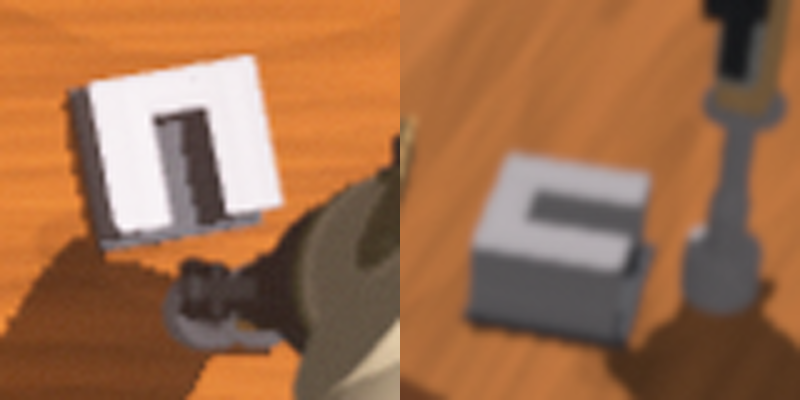

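The sleeve hangs upright in front of the slot; in the side view its centre is at about pixel (394.4,163.5). I'll check its lateral alignment against the slot in the same camera.

Run:
```python
from h import *
q=lambda x,y:((x+.5)/5-.5+330,(y+.5)/5-.5+110)
print("sleeve mid",onz("side",*q(322,270),31).round(1))
S=[onz("side",*q(*p),52) for p in ((132,192),(130,218),(242,234),(246,205))]
print(np.round(S,1)); S=np.array(S); end=(S[0]+S[1])/2; fr=(S[2]+S[3])/2; d=(end-fr)/np.linalg.norm(end-fr); print("len",np.linalg.norm(end-fr),"ang",np.degrees(np.arctan2(d[1],d[0])),"seat",end-20*d,fr+38*d, "width",np.linalg.norm(S[0]-S[1]))
q=lambda x,y:((x+.5)/5-.5+390,(y+.5)/5-.5+160)
S=[onz("top",*q(*p),52) for p in ((153,121),(207,109),(226,215),(173,226))]
print(np.round(S,1)); S=np.array(S); end=(S[0]+S[1])/2; fr=(S[2]+S[3])/2; d=(end-fr)/np.linalg.norm(end-fr); print("len",np.linalg.norm(end-fr),"ang",np.degrees(np.arctan2(d[1],d[0])),"seat",end-20*d,fr+38*d)
```

```text
sleeve mid [ 486.5 -265.1   31. ]
[[ 595.1 -261.5   52. ]
 [ 587.2 -239.1   52. ]
 [ 528.2 -250.4   52. ]
 [ 534.9 -275.8   52. ]]
len 60.99566738091465 ang 12.126384093496055 seat [ 571.61230804 -254.49347995   52.        ] [ 568.68348417 -255.1227762    52.        ] width 23.76073248431822
[[ 587.8 -237.8   52. ]
 [ 593.8 -266.3   52. ]
 [ 537.9 -274.3   52. ]
 [ 532.5 -246.4   52. ]]
len 56.161835020299634 ang 8.551805024517007 seat [ 570.98639781 -254.99163065   52.        ] [ 572.80412573 -254.71828893   52.        ]
```

```bash
python3 -m crank '{"slide":[[0,0,-0.2],[0.2,0.03,0],[0.3,0.04,0],[0.2,0.03,0],[0,0,0]],"delta_rot":[[0,0,0],[0,0,0],[0,0,0],[0,0,0],[0,0,0]]}' | egrep "pos|force"
python3 -m crank '{"slide":[[0.2,0.03,0],[0.3,0.04,0],[0.2,0.03,0],[0,0,0],[0,0,0]],"delta_rot":[[0,0,0],[0,0,0],[0,0,0],[0,0,0],[0,0,0]]}' | egrep "pos|force"
```

```text
ee_pos: [507.8, -265.1, 322.0]
force: [0.1, 0.2, -5.0]
ee_pos: [524.3, -263.2, 322.0]
force: [-0.6, -0.1, -4.2]
```

```bash
python3 -m crank '{"slide":[[0.2,0.03,0],[0.3,0.04,0],[0.2,0.03,0],[0,0,0],[0,0,0]],"delta_rot":[[0,0,0],[0,0,0],[0,0,0],[0,0,0],[0,0,0]]}' | egrep "pos|force"
```

```text
ee_pos: [541.9, -260.7, 322.0]
force: [0.6, 0.1, -4.2]
```

```bash
python3 -m crank '{"slide":[[0.2,0.03,0],[0.3,0.04,0],[0.2,0.03,0],[0,0,0],[0,0,0]],"delta_rot":[[0,0,0],[0,0,0],[0,0,0],[0,0,0],[0,0,0]]}' | egrep "pos|force"
```

```text
ee_pos: [559.4, -258.1, 322.0]
force: [-0.8, -0.0, -4.6]
```

Next is the last 13.5 mm, followed by a look.

```bash
python3 -m crank '{"slide":[[0.2,0.03,0],[0.2,0.03,0],[0.15,0.02,0],[0,0,0],[0,0,0]],"delta_rot":[[0,0,0],[0,0,0],[0,0,0],[0,0,0],[0,0,0]]}' | egrep "t:|pos|force"
python3 - <<'E'
from h import *
st(); a=snap("top","top4"); b=snap("side","side4")
cv2.imwrite("pics/m6.png",np.hstack([cv2.resize(a[160:220,396:456],(390,390),interpolation=2),cv2.resize(b[120:180,335:395],(390,390),interpolation=2)]))
E
```

```text
t: 25.2
ee_pos: [573.1, -256.2, 322.0]
tool_rot: [104.1, 90.0, -167.4]
force: [-0.7, 0.1, -4.9]
t 25.2 tcp [ 573.1 -256.2  322. ] grasp [ 573.  -256.2  167. ] x [-0. -0. -1.] jaw yaw 88.4 F [-0.7  0.1 -4.9] M [0.   0.03 0.02] w 25.3 j [-11.  27.  41.  91. -18.  69. 122.]
```

View pics/m6.png

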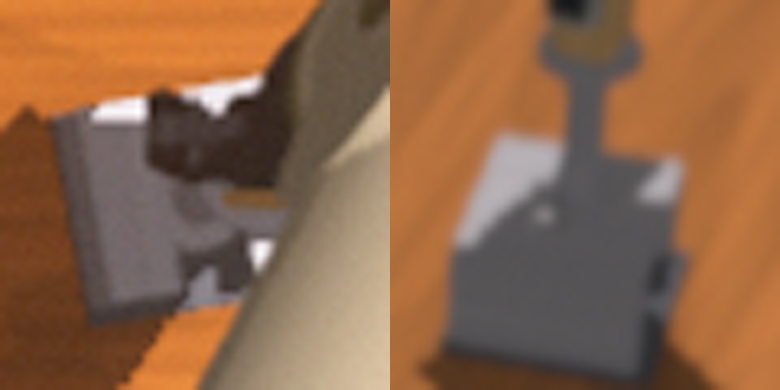

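The mandrel stands in the slot, clear of its end and sides, and there is no lateral force. I'll pull up slowly to strip the sleeve.

```bash
python3 -m crank '{"slide":[[0,0,0.08],[0,0,0.08],[0,0,0.06],[0,0,0],[0,0,0]],"delta_rot":[[0,0,0],[0,0,0],[0,0,0],[0,0,0],[0,0,0]]}' | egrep "pos|force"
python3 -m crank '{"slide":[[0,0,0.04],[0,0,0.04],[0,0,0],[0,0,0]],"delta_rot":[[0,0,0],[0,0,0],[0,0,0],[0,0,0]]}' | egrep "pos|force"
python3 -m crank '{"slide":[[0,0,0.04],[0,0,0.04],[0,0,0],[0,0,0]],"delta_rot":[[0,0,0],[0,0,0],[0,0,0],[0,0,0]]}' | egrep "pos|force"
```

```text
ee_pos: [573.1, -256.1, 327.7]
force: [-0.0, 0.3, -4.3]
ee_pos: [573.0, -256.1, 329.7]
force: [-0.9, 0.4, -6.3]
ee_pos: [573.1, -256.2, 332.0]
force: [1.1, 0.7, -2.2]
```

The reading went back to mandrel weight, so the sleeve is stripped. I'll rise straight up and look.

```bash
python3 -m crank '{"slide":[[0,0,0.15],[0,0,0.2],[0,0,0.3],[0,0,0.3],[0,0,0.4]],"delta_rot":[[0,0,0],[0,0,0],[0,0,0],[0,0,0],[0,0,0]]}' | egrep "pos|force"
python3 -m crank '{"slide":[[0,0,0.6],[0,0,0.8],[0,0,0.8],[0,0,0.8],[0,0,0.8]],"delta_rot":[[0,0,0],[0,0,0],[0,0,0],[0,0,0],[0,0,0]]}' | egrep "pos|force"
python3 -m crank '{"slide":[[0,0.2,0.4],[0,0.8,0],[0,1,0],[0,1,0],[0,1,0]],"delta_rot":[[0,0,0],[0,0,0],[0,0,0],[0,0,0],[0,0,0]]}' | egrep "pos|force"
python3 - <<'E'
from h import *
st(); a=snap("top","top5"); b=snap("side","side5")
cv2.imwrite("pics/m7.png",np.hstack([cv2.resize(a[164:214,400:450],(400,400),interpolation=2),cv2.resize(b[130:190,335:395],(400,400),interpolation=2)]))
E
```

```text
ee_pos: [573.0, -256.1, 366.1]
force: [0.2, -0.7, -3.4]
ee_pos: [572.8, -256.2, 462.4]
force: [0.4, -0.3, -1.1]
ee_pos: [572.8, -154.9, 470.6]
force: [0.4, 0.4, -2.0]
t 28.1 tcp [ 572.8 -154.9  470.6] grasp [ 572.8 -154.8  315.6] x [-0.  0. -1.] jaw yaw 88.4 F [ 0.4  0.4 -2. ] M [ 0.01 -0.01  0.  ] w 25.2 j [-23.  16.  42.  85. -11.  84. 108.]
```

View pics/m7.png

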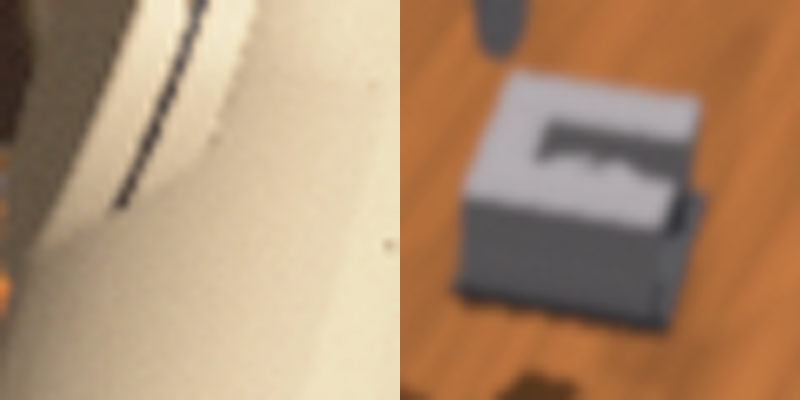

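The sleeve's upper edge shows in the slot at about pixel (360,155), and the hand hides the top view. I'll return the mandrel to its original pose, TCP (581.8, 20.5, 328.9).

```bash
python3 -m crank '{"slide":[[0.06,1,0],[0.06,1,0],[0.06,1,0],[0.06,1,0],[0.06,1,0]],"delta_rot":[[0,0,0],[0,0,0],[0,0,0],[0,0,0],[0,0,0]]}' | egrep "pos|force"
python3 -m crank '{"slide":[[0.06,0.9,0],[0,0.7,0],[0,0.4,0],[0,0,0],[0,0,0]],"delta_rot":[[0,0,0],[0,0,0],[0,0,0],[0,0,0],[0,0,0]]}' | egrep "pos|force"
python3 - <<'E'
from h import *
st(); a=snap("top","top6")
cv2.imwrite("pics/m8.png",cv2.resize(a[164:214,400:450],(400,400),interpolation=2))
E
```

```text
ee_pos: [580.4, -30.5, 470.6]
force: [-0.0, 0.2, -2.3]
ee_pos: [582.0, 17.8, 470.5]
force: [-0.3, 0.7, -3.2]
t 29.2 tcp [582.   17.8 470.5] grasp [582.   17.7 315.5] x [ 0. -0. -1.] jaw yaw 88.4 F [-0.3  0.7 -3.2] M [-0.01 -0.07 -0.01] w 25.5 j [-37.  13.  37.  86.  -8.  83.  89.]
```

View pics/m8.png

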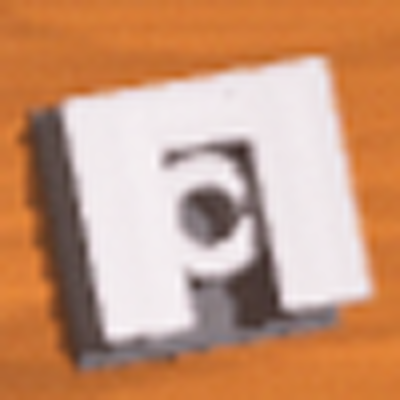

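The sleeve stands upright in the fork, with its bore centre at pixel (425.8,190.3). I'll check how well it is centred, then lower the mandrel 2.7 mm further in +y.

```bash
python3 - <<'E'
from h import *
print(onz("top",425.8,190.3,36).round(1))
E
python3 -m crank '{"slide":[[0,0.11,0],[0,0,0],[0,0,0]],"delta_rot":[[0,0,0],[0,0,0],[0,0,0]]}' | egrep "pos|force"
python3 -m crank '{"slide":[[0,0,-0.4],[0,0,-0.4],[0,0,-0.4],[0,0,-0.4],[0,0,0]],"delta_rot":[[0,0,0],[0,0,0],[0,0,0],[0,0,0],[0,0,0]]}' | egrep "pos|force"
```

```text
[ 572.  -255.6   36. ]
ee_pos: [582.0, 21.3, 470.4]
force: [-0.5, 0.8, -2.5]
ee_pos: [581.7, 21.8, 428.4]
force: [0.1, -0.1, -1.8]
```

The sleeve is within about 1 mm of the seat. I'll continue down into the stand.

```bash
python3 -m crank '{"slide":[[0,-0.04,-0.4],[0,0,-0.6],[0,0,-0.6],[0,0,-0.6],[0,0,0]],"delta_rot":[[0,0,0],[0,0,0],[0,0,0],[0,0,0],[0,0,0]]}' | egrep "pos|force"
python3 -m crank '{"slide":[[0,0,-0.6],[0,0,-0.5],[0,0,-0.3],[0,0,-0.1],[0,0,0]],"delta_rot":[[0,0,0],[0,0,0],[0,0,0],[0,0,0],[0,0,0]]}' | egrep "pos|force"
```

```text
ee_pos: [581.4, 20.8, 372.5]
force: [-0.5, 0.1, -1.9]
ee_pos: [582.0, 20.6, 337.6]
force: [-0.8, -0.3, -3.0]
```

```bash
python3 -m crank '{"slide":[[0,0,-0.15],[0,0,-0.1],[0,0,-0.04],[0,0,0],[0,0,0]],"delta_rot":[[0,0,0],[0,0,0],[0,0,0],[0,0,0],[0,0,0]]}' | egrep "pos|force"
```

```text
ee_pos: [582.1, 20.6, 330.7]
force: [-0.3, -0.1, -2.5]
```

```bash
python3 -m crank '{"slide":[[0,0,-0.04],[0,0,0],[0,0,0]],"delta_rot":[[0,0,0],[0,0,0],[0,0,0]]}' | egrep "pos|force"
```

```text
ee_pos: [582.0, 20.6, 329.6]
force: [0.3, -0.3, -2.3]
```

```bash
python3 -m crank '{"slide":[[0,0,-0.02],[0,0,0],[0,0,0]],"delta_rot":[[0,0,0],[0,0,0],[0,0,0]]}' | egrep "pos|force"
```

```text
ee_pos: [582.0, 20.6, 329.1]
force: [-0.3, -0.3, -3.2]
```

```bash
python3 -m crank '{"slide":[[0,0,-0.02],[0,0,0],[0,0,0]],"delta_rot":[[0,0,0],[0,0,0],[0,0,0]]}' | egrep "pos|force"
```

```text
ee_pos: [582.1, 20.6, 328.9]
force: [-2.4, 0.2, 2.2]
```

The collar is on the plate. I'll open the gripper part way and then fully, and rise.

```bash
python3 -m crank '{"slide":[[0,0,0],[0,0,0],[0,0,0],[0,0,0],[0,0,0]],"delta_rot":[[0,0,0],[0,0,0],[0,0,0],[0,0,0],[0,0,0]]}' 0 | egrep "pos|force|width"
python3 -m crank '{"slide":[[0,0,0],[0,0,0],[0,0,0],[0,0,0],[0,0,0]],"delta_rot":[[0,0,0],[0,0,0],[0,0,0],[0,0,0],[0,0,0]]}' | egrep "pos|force|width"
python3 -m crank '{"slide":[[0,0,0.2],[0,0,0.4],[0,0,0.6],[0,0,0.8],[0,0,0.8]],"delta_rot":[[0,0,0],[0,0,0],[0,0,0],[0,0,0],[0,0,0]]}' | egrep "pos|force|width"
python3 -m crank '{"slide":[[0,0,0.8],[0,0,0.8],[0,0,0.8],[-0.8,0,0],[-1,0,0]],"delta_rot":[[0,0,0],[0,0,0],[0,0,0],[0,0,0],[0,0,0]]}' | egrep "pos|force|width"
python3 -m crank '{"slide":[[-1,0,0],[-1,0,0],[-0.5,0,0],[0,0,0],[0,0,0]],"delta_rot":[[0,0,0],[0,0,0],[0,0,0],[0,0,0],[0,0,0]]}' | egrep "t:|pos|force|width"
python3 - <<'E'
from h import *
a=snap("top","top7"); b=snap("side","side7")
cv2.imwrite("pics/m9.png",np.hstack([cv2.resize(a[150:230,290:450],(400,200),interpolation=2),cv2.resize(b[130:290,250:410],(400,400),interpolation=2)[:200],]) if 0 else np.vstack([a[80:280],b[100:400]]))
E
```

```text
ee_pos: [582.1, 20.6, 328.6]
force: [0.1, 0.5, 0.3]
width: 85.3
ee_pos: [582.0, 20.6, 328.6]
force: [0.2, 1.4, -0.7]
width: 85.1
ee_pos: [582.0, 20.5, 400.7]
force: [-0.7, 0.4, -0.8]
width: 85.6
ee_pos: [536.9, 20.3, 460.3]
force: [-0.6, -0.4, 0.8]
width: 85.2
t: 34.95
ee_pos: [474.8, 20.4, 459.7]
tool_rot: [-54.3, 89.9, 34.2]
force: [-0.8, -0.5, -0.5]
width: 85.8
```

View pics/m9.png

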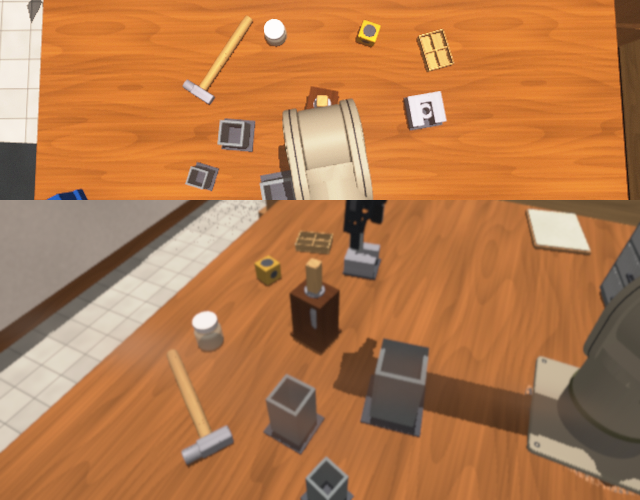

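The mandrel is upright in its stand, at side pixel (314,175) as at the start. The well is empty, the sleeve stands in the fork, the bystanders haven't moved and the hand touches nothing, so I'm handing in.

```bash
python3 -c "from station import sign_off; print(sign_off())"
```

```text
the job is handed in; nothing more can be done
None
```

The sleeve is out of the well and standing upright on the fork's base. The mandrel is back in its stand with its collar on the plate. I handed the job in at about 35 s.

- **Picking up the sleeve:** I pushed the taper in by feel to about 10.5 N. The wrist then read about 2.2 N more weight, which showed the sleeve was hanging on, and that held until the fork.
- **Stripping:** The readings I took while pulling up showed only about 2 N above the hanging weight, and then it went back to the mandrel's own weight.
- **Sleeve position:** From the top camera the bore centre is at (572.0, -255.6). The seat is at about (572.5, -254.8), so it is off by about 1 mm, within the 2 mm calibration.
- **Mandrel and surroundings:** I set the mandrel down until the collar took its weight, at the height it was first gripped. The last pictures show it upright, the well empty, the bystanders where they were and the hand clear.

**Disagreements:**
- My side-camera estimates for the fork seat and sleeve differed from the top-camera ones by 2–3 mm, so I aimed between the two.
- During the push the sideways force reached about 5 N, and it vanished on lifting.
- The stand's plate measured about 79 x 69 mm in the pictures instead of the stated 90 x 80 mm. The hole's position was consistent, so this didn't affect the job.

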